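Lock the instrument foot with a slotted quarter-turn screw

TASK

Take the screwdriver from its stand and lock the instrument foot: rest the blade lightly on the recessed slotted screw, rotate it gently until it drops into the slot, then turn the screw a quarter turn clockwise until it comes up against its stop. The screw head is sprung: press it lightly, never down to the end of its spring, and stop turning as soon as you feel the stop, without forcing it. Then put the screwdriver back in its stand, upright and fully down as it was, let go of it, and leave the jar, the mouse and the dishes alone.

Things in the scene. Friction and masses are not known exactly. Their poses are not given: they have to be found in the camera images.
- driver_grip (a point): Centre of the screwdriver's handle: black, hexagonal, 24 mm across flats, 66 mm long (33 mm each way from here). z runs up the handle. Two flats face +y and -y, the others lie 60 degrees apart. Under the handle a round collar 32 mm across, 7 mm thick, its underside 40 mm below this point. Driver about 90 g. At the start it stands upright in the stand, collar on top, at any angle.
- driver_tip (a point): Middle of the screwdriver blade's end, on the driver's axis, 110 mm below driver_grip; same axes. The flat steel blade is 14 mm wide (along x), 2.5 mm thick (along y), 14 mm long; above it a round 8 mm shaft. So pinching the handle along y leaves the blade's width square to the closing direction.
- stand_hole (a point): Centre of the round 24 mm hole in the top of the grey plastic stand (100 x 90 mm, fixed), at its top face, 90 mm above the bench; z up. Under the hole is 80 mm of free space. With the driver home, collar on the top, driver_grip is 40 mm above this point and the blade's end 70 mm below.
- lock_mouth (a point): Centre of the mouth of the round 28 mm bore in the aluminium lock block (64 x 64 mm, fixed), at its top face, 50 mm above the bench; z up, x away from the post. Centred in the bore is a steel screw head 24 mm across, its face 5 to 13 mm below the mouth (not measured). Its slot, right across, is 5.5 mm wide, 6 mm deep, at the start within 0.45 rad either way of this x axis (not measured).
- lock (a joint): Turn of the slotted screw from its start, rad, clockwise from above: 0 open (start), 1.57 hard stop, locked. Does not tell where the slot points. Turning takes 0.1 N m; over 0.2 N m is forcing it (harm at 40 N summed over the blade's edges). The head is sprung: it yields downwards at 2 N plus 1.5 N per mm; it must not reach the end of the spring, 6 mm down (11 N). 4 to 7 N is light.
- post_top (a point): Top centre of the fixed steel post, 34 mm across, 97 mm above the bench, 78 mm from the bore's axis, on the same blue foot (170 x 110 x 12 mm) as the lock block.
- driver: The whole screwdriver; origin and axes as driver_tip.
- jar_center (a point): Bystander: middle of a clear lidded specimen jar, 48 mm across, 62 mm high.
- mouse: Bystander: black computer mouse, 98 x 56 x 34 mm; origin at the centre of its underside.
- dishes: Bystander: stack of three clear round dishes, 61 mm across, 45 mm high in all; origin at the centre of its underside.
Not all that is in view belongs to the job. Several things look just like the part that bears stand_hole: the one meant starts nearest to the robot's base. What is shaped like the driver but green is not meant.

How it is judged (in metres and radians):
On the way, in this order (a step that is already met when the one before it is completed fails the run):
1. the screwdriver is lifted out of the stand (z of driver_grip in the frame of stand_hole above 0.08 m), for 0.1 s.
2. the screw is turned clockwise to its stop (value of joint lock above 1.45 rad), for 0.2 s.
At the end, for the whole second after the job is handed in: The screw is at its stop (turned beyond 1.45 of 1.57 rad); the screwdriver stands in the stand's hole, released and at rest, upright within 0.12 rad, its handle's axis within 14 mm of the hole's centre, handle centre 35 to 44 mm above the hole's mouth (value of joint lock above 1.45 rad and horizontal distance between driver_grip and stand_hole below 0.014 m and z of driver_grip in the frame of stand_hole between 0.035 and 0.044 m and angle between driver_grip's own z axis and vertical below 0.12 rad and linear speed of driver below 0.02 m/s and contact force between driver and the fingers below 0.05 N); the robot touches nothing.
It fails at once if the screw head is pressed down to the end of its spring (value of joint stud above 0.0058 m).
It fails at once if the driver loads the screw with more than 40 N, all its contacts added (contact force between driver and screw above 40 N).
It fails at once if the robot touches the screw itself (contact force between any of the fingers, the arm and screw above 0.5 N).
It fails at once if a bystander is moved (distance of any of jar_center, mouse, dishes from where it was at the start of the episode above 0.02 m).
It also fails if it takes over 64 s, if anything falls off the work surface, if the arm or the gripper's body presses on something with over 40 N, if the wrist force passes 120 N, or if a joint passes its speed limit or range.

ROBOT

A 6-joint arm with a two-finger parallel gripper is mounted at the origin on the work surface. World frame = base frame: x ahead of the robot, y to its left, z up, the work surface at z = 0. Lengths are in mm, angles in degrees, forces in N, time in s.
With the tool pointing down it reaches from about 300 to 850 mm from the base axis. Payload 4.2 kg.
Tool frame: the origin (TCP) lies midway between the tips of the shut fingers; the grasp point (between the pads) lies 19 mm behind it; z points along the fingers, y is the direction in which the jaws open and shut (so a half turn about z gives the same grasp; the last joint's range is limited). The gripper opens to 91 mm and grips with 3 to 60 N. Pads are 32 mm wide; open, the fingers measure 118 mm over their backs; the gripper's body (76 mm by 178 mm) begins 60 mm behind the grasp point.
Start: joints at [62.682, 18.312, 89.639, -0, 72.044, -1.146], TCP at [253.625, 516.06, 213.976] pointing down, gripper open.
Joint ranges: [-177.97, 177.97], [-48.28, 115.42], [12.27, 149.76], [-77.06, 257.06], [2.81, 150.46], [-146.56, 146.56]. Speed limits (degrees/s): [147.25, 147.25, 180, 180, 180, 180].

INTERFACE

Orientations are given as [roll, pitch, yaw] about the fixed x, y, z axes, in that order (R = Rz(yaw) Ry(pitch) Rx(roll)).
In Python, from workcell import env gives the robot as it stands.
- The arm moves only by the shell command python3 -m jog 'ROWS' [FORCE]. ROWS is JSON, a list of rows, each an object of numbers: "dx", "dy", "dz": the shift along the world's x, y, z in m; "wx", "wy", "wz": the turn, a rotation vector about the world's x, y, z in rad; "grip": the gripper's target within -1 to 1 (shut at 1, half-way at 0, fully open at -1). In form: [{"dx": .., "dy": .., "dz": .., "wx": .., "wy": .., "wz": .., "grip": ..}, ...]. A call has 1 to 10 rows; each row shifts and turns the commanded pose from where the row before left it; what a row does not reach is not made up. A row lasts 1/10 s, in which the tool goes at most 50 mm and 8.59 degrees, less where a joint would pass 70% of its speed; a pose out of reach is approached as far as the arm can. A call with a gripper value outside its range is refused whole. The fingers move at their own pace and stop on an object; FORCE is the grip in N (left out, the last holds). Time passes only in rows, so rows that do not move let the fingers close. It gives the time, the measured TCP pose, the force and the opening at its end, in the units of the state.
- env.state(): the state, without advancing time (a new reading comes with each control period).
- env.grab_frame(name): name is "side" or "top" or "wrist"; returns the picture (400x640x3 uint8, red, green, blue); there is no depth.
- env.get_calibration(name): a dict with "fx", "fy", "cx", "cy" (pixels), "R" (3x3) and "t" (3): a world point X has camera coordinates R X + t. Camera axes: x right, y down, z forward; pixel columns grow to the right and rows downward; lengths in mm; the calibration is good to about 2 mm. A picture is of the moment at which its call begins: read the wrist's pose just before it. get_calibration takes no time and is no camera call; for the wrist camera it gives the pose at the moment of the call.
- env.job_done(): hands the job in, once; it reports no verdict.
The state is a dict: "time_s": time; "qpos": joint angles; "qvel": joint speeds; "effort": joint torques, N m; "ee_pos": TCP position; "ee_rot": TCP orientation; "force": force on the tool from outside, world axes, zero at the start; "torque": the same for the moment, N m; "gripper_width": finger opening in mm.
Only numpy, scipy, OpenCV 4.12 (cv2) and the standard library are available. Lean on these libraries where they do the work, as an engineer would, in place of code of your own. Each camera call takes 0.05 s, during which the arm holds its last target. There are 200 camera calls.

## Working session

There is one attempt and no reset: what is moved stays moved. The work goes in short steps, Python scripts to look and compute and a shell command to move; the robot and the scene stay as the last step left them, time stands still between calls to the robot, and variables do not carry over. Pictures are saved under pics/ and viewed, about 8 in all and at most 12, crops included, and the job is handed in when it is done.

```bash
mkdir -p pics; ls
python3 - <<'E'
from workcell import env
import cv2
print(env.state())
for n in("top","side"):
    im=env.grab_frame(n); cv2.imwrite(f"pics/{n}0.png",im[:,:,::-1]); c=env.get_calibration(n); print(n,c)
E
```

```text
pics
{'time_s': 0.0, 'qpos': array([ 6.26816340e+01,  1.83504437e+01,  8.97062065e+01,  4.47313871e-04,
        7.20411613e+01, -1.14502625e+00]), 'qvel': array([ 0.11497384,  0.01917553, -0.07506953,  0.02113968,  0.06618908,
       -0.02876216]), 'effort': array([ 4.16696439e-04, -4.12467599e+01, -2.31975603e+01,  7.28271296e-02,
        4.55469999e-02, -1.35357832e-04]), 'ee_pos': array([253.38969654, 515.61114612, 213.13361225]), 'ee_rot': array([-1.79902217e+02, -2.37977992e-03,  1.53826520e+02]), 'force': array([ 0.08556355, -0.06064539,  0.44327469]), 'torque': array([-0.04102111, -0.01271119, -0.03659933]), 'gripper_width': 91.47602003032955}
top {'fx': 418.6668784323466, 'fy': 418.6668784323466, 'cx': 322.2279878991232, 'cy': 202.40941169477233, 'R': array([[-0.01736772, -0.99973884,  0.01485302],
       [-0.98600545,  0.0146619 , -0.16606712],
       [ 0.16580598, -0.01752937, -0.98600259]]), 't': array([  74.4862882 ,  626.07210928, 1176.32558951])}
side {'fx': 425.51697530108197, 'fy': 425.51697530108197, 'cx': 320.11168668376257, 'cy': 203.3199918248477, 'R': array([[ 0.99568288, -0.09279681,  0.00208572],
       [-0.05948794, -0.65521505, -0.75309656],
       [ 0.07125155,  0.74972128, -0.6579067 ]]), 't': array([-619.6913445 ,  191.46937501,  911.63128131])}
```

View pics/top0.png

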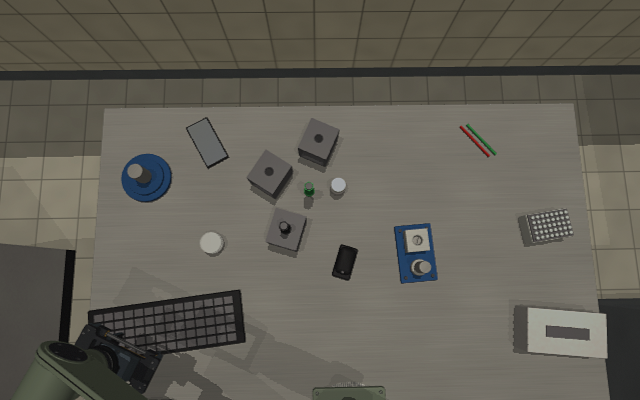

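View pics/side0.png

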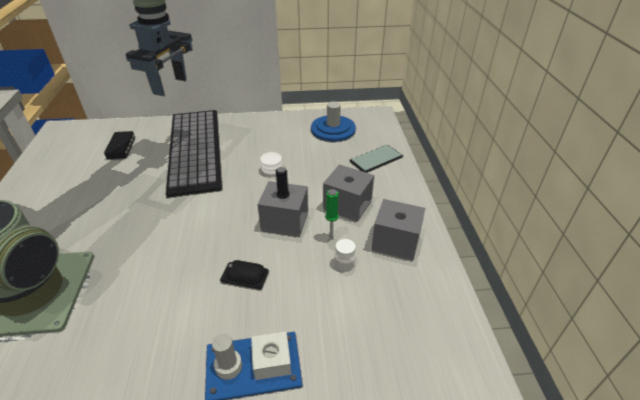

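Top view: the driver stands in the stand at (286,228), the lock bore is at (418,240) and the post at (421,267). Side view: the handle is at (282,182), the bore at (271,351) and the post top at (223,342). The distractor stands are at (269,172) and (318,139) in the top view.

```bash
cat > h.py <<'E'
import numpy as np, cv2
from workcell import env
def ray(c,p):
    R=np.array(c["R"]);d=R.T@np.array([(p[0]-c["cx"])/c["fx"],(p[1]-c["cy"])/c["fy"],1.])
    return -R.T@np.array(c["t"]),d/np.linalg.norm(d)
def tri(obs):
    A=np.zeros((3,3));b=np.zeros(3);P=[]
    for c,p in obs:
        o,d=ray(c,p);M=np.eye(3)-np.outer(d,d);A+=M;b+=M@o;P.append((o,M))
    X=np.linalg.solve(A,b);return X,[round(float(np.linalg.norm(M@(X-o))),2) for o,M in P]
def onz(c,p,z):
    o,d=ray(c,p);return o+d*(z-o[2])/d[2]
def proj(c,X):
    q=np.array(c["R"])@np.array(X,float)+c["t"];return np.array([c["fx"]*q[0]/q[2]+c["cx"],c["fy"]*q[1]/q[2]+c["cy"]])
E
python3 - <<'E'
from h import *
np.set_printoptions(precision=1,suppress=True)
T,S,W=[env.get_calibration(n) for n in("top","side","wrist")]
print("bore",tri([(T,(418,240)),(S,(271,351))]),onz(T,(418,240),50))
print("post",tri([(T,(421,267)),(S,(223,342))]))
print("handle top",tri([(T,(285,227)),(S,(282,171))]))
print("wrist",W, "cam pos",ray(W,(320,200)))
E
python3 - <<'E'
import cv2,numpy as np
t=cv2.imread('pics/top0.png');s=cv2.imread('pics/side0.png')
r=lambda a:cv2.resize(a,(400,300),interpolation=cv2.INTER_CUBIC)
cv2.imwrite('pics/c1.png',np.vstack([np.hstack([r(t[200:260,246:326]),r(t[220:280,378:458])]),np.hstack([r(s[160:235,235:335]),r(s[325:400,205:305])])]))
E
```

```text
bore (array([ 513.8, -212. ,   48.8]), [1.0, 1.0]) [ 512.7 -211.8   50. ]
post (array([ 434.9, -207.7,   83.9]), [0.18, 0.18])
handle top (array([547.4, 165.9, 163.4]), [3.14, 3.14])
wrist {'fx': 285.9737220830816, 'fy': 285.9737220830816, 'cx': 324.4574700130843, 'cy': 204.00867809221018, 'R': array([[ 0.4,  0.9, -0. ],
       [ 0.9, -0.4,  0.3],
       [ 0.2, -0.1, -1. ]]), 't': array([-574.9,  -26.9,  391.2])} cam pos (array([188.2, 549. , 384.1]), array([ 0.2, -0.1, -1. ]))
```

View pics/c1.png

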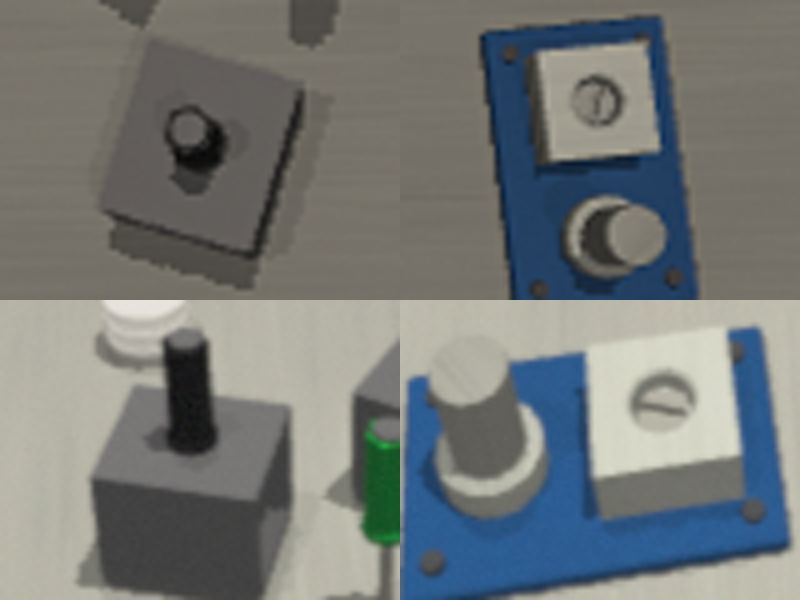

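```bash
R='{"dx":0.029,"dy":-0.035,"wz":-0.08}'; python3 -m jog '[{"dx":0.029,"dy":-0.035,"wz":-0.08},{"dx":0.029,"dy":-0.035,"wz":-0.08},{"dx":0.029,"dy":-0.035,"wz":-0.08},{"dx":0.029,"dy":-0.035,"wz":-0.08},{"dx":0.029,"dy":-0.035,"wz":-0.08},{"dx":0.029,"dy":-0.035,"wz":-0.08},{"dx":0.029,"dy":-0.035,"wz":-0.08},{"dx":0.029,"dy":-0.035,"wz":-0.08},{"dx":0.029,"dy":-0.035,"wz":-0.08},{"dx":0.029,"dy":-0.035,"wz":-0.08}]'
python3 -m jog '[{},{},{}]'
python3 - <<'E'
from h import *
import json
np.set_printoptions(precision=1,suppress=True)
T,S=[env.get_calibration(n) for n in("top","side")]
print("handle top",tri([(T,(283.4,225.6)),(S,(281.75,169.5))]),"post",tri([(T,(425.2,267.4)),(S,(222.5,342.5))]))
c=env.get_calibration("wrist");im=env.grab_frame("wrist")
json.dump({k:np.array(v).tolist() for k,v in c.items()},open("w1.json","w"))
cv2.imwrite("pics/w1.png",im[:,:,::-1]); print(env.state()["ee_pos"],env.state()["ee_rot"],ray(c,(320,200))[0])
E
```

```text
handle top (array([548.9, 169.7, 165.2]), [1.16, 1.16]) post (array([ 435. , -216. ,   95.5]), [1.66, 1.66])
[253.5 515.7 213.3] [-179.9   -0.   153.8] [188.2 549.  384.1]invalid input
invalid input
```

View pics/w1.png

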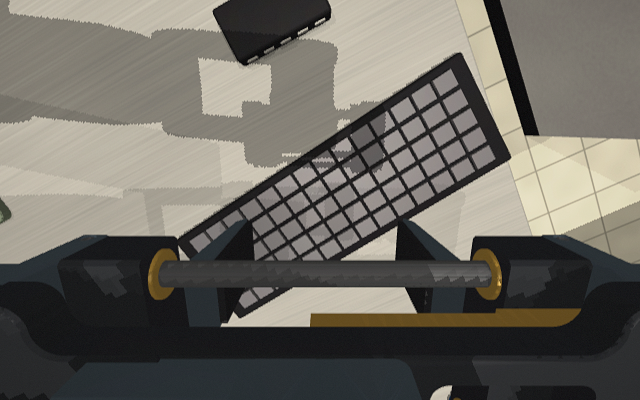

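The view shows the keyboard and the open fingers at the bottom. The move was refused and the arm has not moved. I'll retry with all keys in each row.

```bash
python3 -m jog '[{"dx":0.0315,"dy":-0.041,"dz":0,"wx":0,"wy":0,"wz":-0.08,"grip":-1},{"dx":0.0315,"dy":-0.041,"dz":0,"wx":0,"wy":0,"wz":-0.08,"grip":-1},{"dx":0.0315,"dy":-0.041,"dz":0,"wx":0,"wy":0,"wz":-0.08,"grip":-1},{"dx":0.0315,"dy":-0.041,"dz":0,"wx":0,"wy":0,"wz":-0.08,"grip":-1},{"dx":0.0315,"dy":-0.041,"dz":0,"wx":0,"wy":0,"wz":-0.08,"grip":-1},{"dx":0.0315,"dy":-0.041,"dz":0,"wx":0,"wy":0,"wz":-0.08,"grip":-1},{"dx":0.0315,"dy":-0.041,"dz":0,"wx":0,"wy":0,"wz":-0.08,"grip":-1},{"dx":0.0315,"dy":-0.041,"dz":0,"wx":0,"wy":0,"wz":-0.08,"grip":-1},{"dx":0.0315,"dy":-0.041,"dz":0,"wx":0,"wy":0,"wz":-0.08,"grip":-1},{"dx":0.0315,"dy":-0.041,"dz":0,"wx":0,"wy":0,"wz":-0.08,"grip":-1}]' && python3 -m jog '[{"dx":0,"dy":0,"dz":0,"wx":0,"wy":0,"wz":0,"grip":-1},{"dx":0,"dy":0,"dz":0,"wx":0,"wy":0,"wz":0,"grip":-1},{"dx":0,"dy":0,"dz":0,"wx":0,"wy":0,"wz":0,"grip":-1}]'
```

```text
time_s: 1.15
ee_pos: [559.0, 117.7, 213.8]
ee_rot: [-180.0, -0.0, 107.8]
force: [0.7, 0.9, 0.5]
gripper_width: 91.3
time_s: 1.45
ee_pos: [557.4, 120.3, 213.7]
ee_rot: [-179.9, -0.0, 108.1]
force: [-0.6, -0.1, -0.4]
gripper_width: 91.2
```

```bash
cat >> h.py <<'E'
import json
def snap(n,name="wrist"):
    c=env.get_calibration(name);im=env.grab_frame(name)[:,:,::-1].copy()
    json.dump({k:np.array(v).tolist() for k,v in c.items()},open(f"pics/{n}.json","w"));cv2.imwrite(f"pics/{n}.png",im);return c,im
def load(n):
    return json.load(open(f"pics/{n}.json")),cv2.imread(f"pics/{n}.png")
E
python3 -c "
from h import *
snap('a1')"
python3 -m jog '[{"dx":0.02,"dy":-0.02,"dz":-0.015,"wx":0,"wy":0,"wz":0,"grip":-1},{"dx":0.02,"dy":-0.02,"dz":-0.015,"wx":0,"wy":0,"wz":0,"grip":-1},{"dx":0,"dy":0,"dz":0,"wx":0,"wy":0,"wz":0,"grip":-1},{"dx":0,"dy":0,"dz":0,"wx":0,"wy":0,"wz":0,"grip":-1}]'
python3 - <<'E'
from h import *
c1,i1=load('a1');c2,i2=snap('a2')
X=(548.9,169.7,165);o=[]
for c,i in((c1,i1),(c2,i2)):
    p=proj(c,X);x,y=(p-[65,75]).astype(int);x=max(0,min(x,510));y=max(0,min(y,250));print(p,x,y)
    o.append(cv2.resize(i[y:y+150,x:x+130],(390,450),interpolation=cv2.INTER_CUBIC))
cv2.imwrite('pics/c2.png',np.hstack(o))
E
```

```text
time_s: 1.9
ee_pos: [597.5, 80.7, 183.7]
ee_rot: [-179.9, -0.0, 108.1]
force: [-1.0, 0.4, 0.3]
gripper_width: 91.3
[334.51425663 160.79636214] 269 85
[294.95756055  84.60101047] 229 9
```

View pics/c2.png

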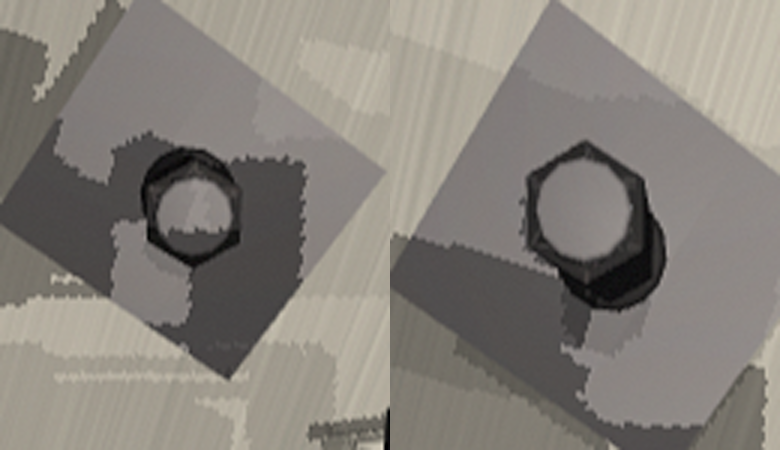

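a1 shows the hexagonal handle top at about (333.7,156); a2 shows it at about (294,79.3). The left and right flats are upright in the image, so the jaws are already nearly square to one pair.

Run:
```python
from h import *
np.set_printoptions(precision=1,suppress=True)
c1,i1=load('a1');c2,i2=load('a2');T,S=[env.get_calibration(n) for n in("top","side")]
print(tri([(c1,(333.7,156)),(c2,(294,79.3))]),tri([(c1,(333.7,156)),(c2,(294,79.3)),(T,(283.4,225.6)),(S,(281.75,169.5))]))
f=lambda x,y:(229+(x-390)/3,9+y/3)
z=163
V=np.array([onz(c2,f(*p),z)[:2] for p in[(586,141),(643,177),(641,252),(588,284),(528,255),(528,180)]])
print(V,V.mean(0))
d=V-V.mean(0);print(np.degrees(np.arctan2(d[:,1],d[:,0])),np.linalg.norm(d,axis=1))
g=lambda x,y:(269+x/3,85+y/3)
C=np.array([onz(c1,g(*p),90)[:2] for p in[(0,202),(385,172),(229,379)]])
print("corners",C)
print("sides",np.linalg.norm(C[0]-C[2]),np.linalg.norm(C[1]-C[2]),"centre",(C[0]+C[1])/2)
print(env.state()["ee_pos"],env.state()["ee_rot"])
```

```text
(array([547.2, 172.7, 162.9]), [0.08, 0.08]) (array([548.1, 171.7, 163.7]), [1.43, 1.17, 2.03, 1.91])
[[543.7 185.4]
 [556.7 182.5]
 [560.6 168.6]
 [551.9 159.1]
 [538.2 160.7]
 [534.4 174.7]] [547.6 171.8]
[ 106.2   49.5  -13.9  -71.4 -130.   167.8] [14.1 14.  13.4 13.4 14.5 13.5]
corners [[487.7 150.3]
 [608.1 199.9]
 [581.9 115.2]]
sides 100.5582480463069 88.60650982928206 centre [547.9 175.1]
[597.5  80.9 184.3] [-180.    -0.   108.1]
```

```bash
python3 -m jog '[{"dx":-0.0167,"dy":0.0304,"dz":0,"wx":0,"wy":0,"wz":0,"grip":-1},{"dx":-0.0167,"dy":0.0304,"dz":0,"wx":0,"wy":0,"wz":0,"grip":-1},{"dx":-0.0166,"dy":0.0304,"dz":0,"wx":0,"wy":0,"wz":0,"grip":-1},{"dx":0,"dy":0,"dz":0,"wx":0,"wy":0,"wz":0,"grip":-1},{"dx":0,"dy":0,"dz":0,"wx":0,"wy":0,"wz":0,"grip":-1},{"dx":0,"dy":0,"dz":-0.024,"wx":0,"wy":0,"wz":0,"grip":-1},{"dx":0,"dy":0,"dz":-0.024,"wx":0,"wy":0,"wz":0,"grip":-1},{"dx":0,"dy":0,"dz":-0.024,"wx":0,"wy":0,"wz":0,"grip":-1},{"dx":0,"dy":0,"dz":0,"wx":0,"wy":0,"wz":0,"grip":-1},{"dx":0,"dy":0,"dz":0,"wx":0,"wy":0,"wz":0,"grip":-1}]'
```

```text
time_s: 2.95
ee_pos: [548.7, 170.4, 112.5]
ee_rot: [180.0, 0.0, 108.0]
force: [-0.0, -0.7, 0.6]
gripper_width: 91.3
```

```bash
python3 -m jog '[{"dx":-0.001,"dy":0.0015,"dz":0,"wx":0,"wy":0,"wz":0,"grip":-1},{"dx":0,"dy":0,"dz":0,"wx":0,"wy":0,"wz":0,"grip":0.5},{"dx":0,"dy":0,"dz":0,"wx":0,"wy":0,"wz":0,"grip":1},{"dx":0,"dy":0,"dz":0,"wx":0,"wy":0,"wz":0,"grip":1},{"dx":0,"dy":0,"dz":0,"wx":0,"wy":0,"wz":0,"grip":1},{"dx":0,"dy":0,"dz":0,"wx":0,"wy":0,"wz":0,"grip":1},{"dx":0,"dy":0,"dz":0,"wx":0,"wy":0,"wz":0,"grip":1},{"dx":0,"dy":0,"dz":0,"wx":0,"wy":0,"wz":0,"grip":1},{"dx":0,"dy":0,"dz":0,"wx":0,"wy":0,"wz":0,"grip":1},{"dx":0,"dy":0,"dz":0,"wx":0,"wy":0,"wz":0,"grip":1}]' 35
```

```text
time_s: 3.95
ee_pos: [547.2, 172.3, 111.9]
ee_rot: [-180.0, -0.0, 108.0]
force: [0.5, -1.1, -0.8]
gripper_width: 23.6
```

```bash
python3 -m jog '[{"dx":0,"dy":0,"dz":0.02,"wx":0,"wy":0,"wz":0,"grip":1},{"dx":0,"dy":0,"dz":0.03,"wx":0,"wy":0,"wz":0,"grip":1},{"dx":0,"dy":0,"dz":0.03,"wx":0,"wy":0,"wz":0,"grip":1},{"dx":0,"dy":0,"dz":0.03,"wx":0,"wy":0,"wz":0,"grip":1},{"dx":0,"dy":0,"dz":0,"wx":0,"wy":0,"wz":0,"grip":1},{"dx":0,"dy":-0.02,"dz":0,"wx":0,"wy":0,"wz":0,"grip":1},{"dx":0,"dy":-0.03,"dz":0,"wx":0,"wy":0,"wz":0,"grip":1},{"dx":0,"dy":-0.03,"dz":0,"wx":0,"wy":0,"wz":0,"grip":1},{"dx":0,"dy":0,"dz":0,"wx":0,"wy":0,"wz":0,"grip":1},{"dx":0,"dy":0,"dz":0,"wx":0,"wy":0,"wz":0,"grip":1}]'
python3 - <<'E'
from h import *
cw,iw=snap('b1');cs,is_=snap('b1s','side')
p=env.state()["ee_pos"];tip=p-[0,0,91];a=proj(cw,tip);b=proj(cs,tip);print(p,a,b)
def crop(i,q,w,h,s):
    x=int(max(0,min(640-w,q[0]-w/2)));y=int(max(0,min(400-h,q[1]-h/2)));print(x,y);return cv2.resize(i[y:y+h,x:x+w],None,fx=s,fy=s,interpolation=cv2.INTER_CUBIC)
cv2.imwrite('pics/c3.png',np.hstack([crop(iw,a,100,125,4),crop(is_,b-[0,15],50,62,8)[:496,:]][:1]+[cv2.resize(crop(is_,b-[0,15],50,62,8),(400,500))]))
E
```

```text
time_s: 4.95
ee_pos: [546.8, 92.0, 221.0]
ee_rot: [-179.9, -0.0, 107.9]
force: [0.7, 0.5, -0.6]
gripper_width: 23.7
[547.0071787   92.93261786 221.29536498] [325.63590533 207.64930989] [282.1395458 203.2804735]
275 145
257 157
257 157
```

View pics/c3.png

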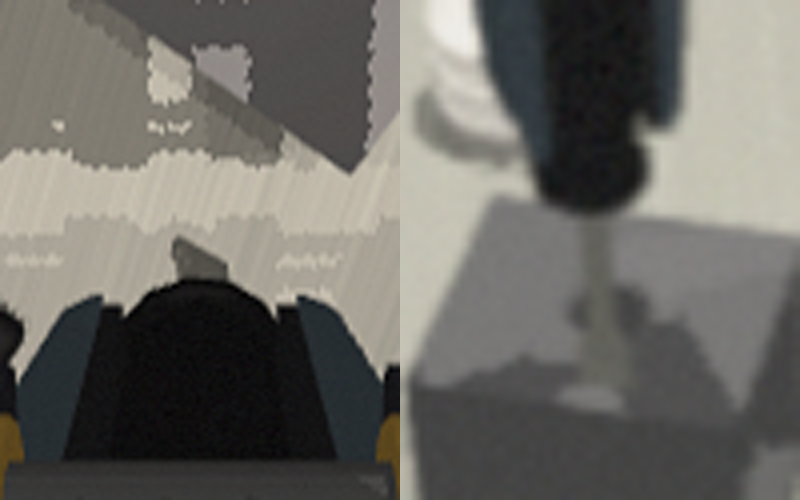

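The wrist view shows the blade end edge from crop (175,237) to (228,263), full-image centre about (325,207.5), matching the predicted tip to within 0.5 px. The blade lies 60° counter-clockwise (from above) of tool x, so blade yaw is about 168°. Next is the lock.

```bash
python3 -m jog '[{"dx":0,"dy":-0.03,"dz":0,"wx":0,"wy":0,"wz":0,"grip":1},{"dx":0,"dy":-0.04,"dz":0,"wx":0,"wy":0,"wz":0,"grip":1},{"dx":0,"dy":-0.04,"dz":0,"wx":0,"wy":0,"wz":0,"grip":1},{"dx":0,"dy":-0.04,"dz":0,"wx":0,"wy":0,"wz":0,"grip":1},{"dx":0,"dy":-0.04,"dz":0,"wx":0,"wy":0,"wz":0,"grip":1},{"dx":0,"dy":-0.04,"dz":0,"wx":0,"wy":0,"wz":0,"grip":1},{"dx":0,"dy":-0.04,"dz":0,"wx":0,"wy":0,"wz":0,"grip":1},{"dx":0,"dy":-0.04,"dz":0,"wx":0,"wy":0,"wz":0,"grip":1},{"dx":0,"dy":-0.03,"dz":0,"wx":0,"wy":0,"wz":0,"grip":1},{"dx":0,"dy":-0.02,"dz":0,"wx":0,"wy":0,"wz":0,"grip":1}]' && python3 -m jog '[{"dx":0,"dy":0,"dz":-0.025,"wx":0,"wy":0,"wz":0,"grip":1},{"dx":0,"dy":0,"dz":-0.025,"wx":0,"wy":0,"wz":0,"grip":1},{"dx":0,"dy":0,"dz":-0.01,"wx":0,"wy":0,"wz":0,"grip":1},{"dx":0,"dy":0,"dz":0,"wx":0,"wy":0,"wz":0,"grip":1},{"dx":0,"dy":0,"dz":0,"wx":0,"wy":0,"wz":0,"grip":1}]' && python3 -c "
from h import *
snap('d1')" && python3 -m jog '[{"dx":-0.03,"dy":-0.015,"dz":0,"wx":0,"wy":0,"wz":0,"grip":1},{"dx":-0.03,"dy":-0.015,"dz":0,"wx":0,"wy":0,"wz":0,"grip":1},{"dx":0,"dy":0,"dz":0,"wx":0,"wy":0,"wz":0,"grip":1},{"dx":0,"dy":0,"dz":0,"wx":0,"wy":0,"wz":0,"grip":1}]'
python3 - <<'E'
from h import *
c1,i1=load('d1');c2,i2=snap('d2')
X=(513,-213,50);o=[]
for c,i in((c1,i1),(c2,i2)):
    p=proj(c,X);x,y=(p-50).astype(int);x=max(0,min(x,540));y=max(0,min(y,300));print(p,x,y)
    o.append(cv2.resize(i[y:y+100,x:x+100],(400,400),interpolation=cv2.INTER_CUBIC))
cv2.imwrite('pics/c4.png',np.hstack(o))
E
```

```text
time_s: 6.05
ee_pos: [547.6, -268.9, 221.5]
ee_rot: [-180.0, -0.0, 108.0]
force: [-0.1, -0.1, -0.7]
gripper_width: 23.9
time_s: 6.55
ee_pos: [548.1, -267.4, 162.8]
ee_rot: [179.9, 0.0, 108.0]
force: [-0.3, -0.7, -1.0]
gripper_width: 24.0
time_s: 7.0
ee_pos: [487.8, -298.2, 163.5]
ee_rot: [179.9, 0.1, 107.9]
force: [-0.6, 0.3, -1.0]
gripper_width: 23.7
[307.7578023  139.98608904] 257 89
[376.82720158 128.22438861] 326 78
```

View pics/c4.png

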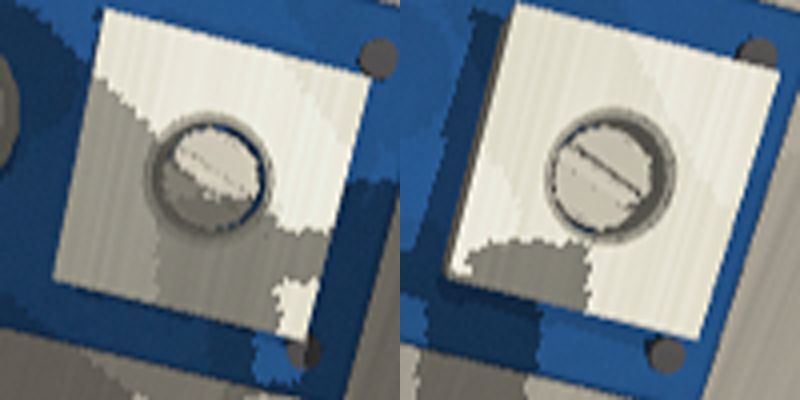

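Run:
```python
from h import *
np.set_printoptions(precision=1,suppress=True)
c1,_=load('d1');c2,_=load('d2')
f=lambda x,y:(257+x/4-.4,89+y/4-.4)
g=lambda x,y:(326+(x-400)/4-.4,78+y/4-.4)
print("mouth",tri([(c1,f(209,174)),(c2,g(610,175))]),onz(c1,f(209,174),50),onz(c2,g(610,175),50))
A=[(105,10),(371,75),(307,340),(53,278)];B=[(518,4),(779,72),(698,340),(447,274)]
P=np.array([tri([(c1,f(*a)),(c2,g(*b))])[0] for a,b in zip(A,B)]);print(P,P.mean(0))
for c,h,Q in((c1,f,A),(c2,g,B)):
    q=np.array([onz(c,h(*p),50) for p in Q])[:,:2];e=np.roll(q,-1,0)-q
    print(q.mean(0),np.linalg.norm(e,axis=1),np.degrees(np.arctan2(e[:,1],e[:,0]))%90)
for z in(41,):
    for c,h,a,b in((c2,g,(568,143),(642,195)),(c2,g,(566,167),(628,204)),(c1,f,(185,150),(253,197))):
        u=onz(c,h(*a),z);v=onz(c,h(*b),z);print("slot edge",u,v,np.degrees(np.arctan2(*(v-u)[1::-1]))%180)
tip=env.state()["ee_pos"]-[0,0,91];print(tip,proj(c2,tip))
```

```text
mouth (array([ 512. , -206.1,   48.4]), [0.51, 0.51]) [ 511.8 -205.6   50. ] [ 511.9 -206.7   50. ]
[[ 478.3 -178.    51.8]
 [ 541.6 -172.4   48.6]
 [ 547.1 -236.8   47.8]
 [ 482.4 -240.9   49.5]] [ 512.4 -207.    49.4]
[ 512.2 -206.9] [63.7 64.4 64.5 63.6] [5.  4.9 4.2 4.3]
[ 512.1 -207. ] [63.2 64.1 64.4 63. ] [4.4 4.6 3.4 3.5]
slot edge [ 501.  -202.1   41. ] [ 522.6 -208.    41. ] 164.7142325585369
slot edge [ 502.5 -207.5   41. ] [ 520.1 -211.1   41. ] 168.6244577609193
slot edge [ 504.1 -202.2   41. ] [ 523.5 -207.8   41. ] 163.94370020724142
[ 488.3 -298.    72.3] [325.3 207.9]
```

Both views show the block top and bore, with the bore centre at about (512,-206.8) and z 50. The slot lies at about 165°, the block x axis at +4.3°, and the blade is at about 168°. I'll move over the bore.

```bash
python3 -m jog '[{"dx":0.008,"dy":0.03,"dz":0,"wx":0,"wy":0,"wz":-0.04,"grip":1},{"dx":0.008,"dy":0.03,"dz":0,"wx":0,"wy":0,"wz":0,"grip":1},{"dx":0.008,"dy":0.031,"dz":0,"wx":0,"wy":0,"wz":0,"grip":1},{"dx":0,"dy":0,"dz":0,"wx":0,"wy":0,"wz":0,"grip":1},{"dx":0,"dy":0,"dz":-0.01,"wx":0,"wy":0,"wz":0,"grip":1},{"dx":0,"dy":0,"dz":-0.005,"wx":0,"wy":0,"wz":0,"grip":1},{"dx":0,"dy":0,"dz":0,"wx":0,"wy":0,"wz":0,"grip":1},{"dx":0,"dy":0,"dz":0,"wx":0,"wy":0,"wz":0,"grip":1}]'
python3 - <<'E'
from h import *
for _ in range(4):
    s=env.state();c,i=snap('e1');print(s["ee_pos"].round(2),s["ee_rot"].round(2),s["force"].round(2),s["torque"].round(3))
E
```

```text
time_s: 7.85
ee_pos: [511.1, -207.4, 146.6]
ee_rot: [-180.0, -0.0, 105.6]
force: [-0.3, -0.8, -0.5]
gripper_width: 23.6
[ 511.05 -207.39  146.57] [-1.7997e+02 -2.0000e-02  1.0564e+02] [-0.29 -0.76 -0.49] [-0.041  0.022 -0.004]
[ 511.21 -207.39  146.85] [180.    -0.   105.64] [ 0.51  0.87 -1.61] [-0.058  0.052 -0.007]
[ 511.28 -207.35  147.05] [1.7998e+02 1.0000e-02 1.0565e+02] [ 0.63  0.35 -1.29] [-0.089  0.038  0.053]
[ 511.29 -207.27  147.14] [1.7998e+02 1.0000e-02 1.0565e+02] [-0.11  0.01 -0.85] [-0.043  0.034  0.036]
```

```bash
cat > st.py <<'E'
from h import *
import sys
r=[]
for _ in range(6):
    env.grab_frame("wrist") if len(sys.argv)<2 else None
    s=env.state();r.append(np.r_[s["ee_pos"],s["ee_rot"][2],s["force"],s["torque"]])
r=np.array(r);print(np.mean(r,0).round(2),"std",r.std(0)[4:].round(2))
E
python3 -m jog '[{"dx":0.0007,"dy":0.0005,"dz":-0.005,"wx":0,"wy":0,"wz":0,"grip":1},{"dx":0,"dy":0,"dz":-0.003,"wx":0,"wy":0,"wz":0,"grip":1},{"dx":0,"dy":0,"dz":-0.002,"wx":0,"wy":0,"wz":0,"grip":1},{"dx":0,"dy":0,"dz":0,"wx":0,"wy":0,"wz":0,"grip":1},{"dx":0,"dy":0,"dz":0,"wx":0,"wy":0,"wz":0,"grip":1}]';python3 st.py
python3 -m jog '[{"dx":0,"dy":0,"dz":-0.001,"wx":0,"wy":0,"wz":0,"grip":1},{"dx":0,"dy":0,"dz":-0.001,"wx":0,"wy":0,"wz":0,"grip":1},{"dx":0,"dy":0,"dz":0,"wx":0,"wy":0,"wz":0,"grip":1},{"dx":0,"dy":0,"dz":0,"wx":0,"wy":0,"wz":0,"grip":1}]'; python3 st.py
```

```text
time_s: 8.55
ee_pos: [512.0, -206.2, 136.9]
ee_rot: [180.0, -0.0, 105.7]
force: [0.6, 0.3, -0.4]
gripper_width: 23.8
[ 5.1203e+02 -2.0625e+02  1.3709e+02  1.0570e+02  1.3000e-01 -1.4000e-01
 -8.0000e-01 -6.0000e-02  4.0000e-02  0.0000e+00] std [0.25 0.37 0.43 0.02 0.03 0.04]
time_s: 9.25
ee_pos: [511.9, -206.2, 134.9]
ee_rot: [-180.0, -0.0, 105.7]
force: [0.6, 0.1, -1.1]
gripper_width: 24.0
[ 5.1196e+02 -2.0625e+02  1.3499e+02  1.0570e+02  1.4000e-01 -2.0000e-02
 -7.2000e-01 -7.0000e-02  2.0000e-02 -1.0000e-02] std [0.5  0.53 0.33 0.01 0.02 0.02]
```

```bash
python3 -m jog '[{"dx":0,"dy":0,"dz":-0.001,"wx":0,"wy":0,"wz":0,"grip":1},{"dx":0,"dy":0,"dz":-0.001,"wx":0,"wy":0,"wz":0,"grip":1},{"dx":0,"dy":0,"dz":0,"wx":0,"wy":0,"wz":0,"grip":1}]';python3 st.py
python3 -m jog '[{"dx":0,"dy":0,"dz":-0.001,"wx":0,"wy":0,"wz":0,"grip":1},{"dx":0,"dy":0,"dz":-0.001,"wx":0,"wy":0,"wz":0,"grip":1},{"dx":0,"dy":0,"dz":0,"wx":0,"wy":0,"wz":0,"grip":1}]'; python3 st.py
```

```text
time_s: 9.85
ee_pos: [511.8, -206.2, 132.8]
ee_rot: [-180.0, -0.0, 105.7]
force: [-0.8, 0.3, -0.9]
gripper_width: 23.8
[ 5.1193e+02 -2.0623e+02  1.3296e+02  1.0570e+02 -1.8000e-01  1.2000e-01
 -8.4000e-01 -6.0000e-02  1.0000e-02 -1.0000e-02] std [0.53 0.28 0.44 0.03 0.02 0.02]
time_s: 10.45
ee_pos: [511.8, -206.2, 130.8]
ee_rot: [-180.0, -0.0, 105.7]
force: [0.2, -0.7, -0.4]
gripper_width: 23.6
[ 5.1194e+02 -2.0623e+02  1.3095e+02  1.0570e+02 -2.7000e-01 -1.3000e-01
 -1.0700e+00 -6.0000e-02  5.0000e-02 -0.0000e+00] std [0.38 0.7  0.42 0.03 0.02 0.03]
```

```bash
python3 -m jog '[{"dx":0,"dy":0,"dz":-0.001,"wx":0,"wy":0,"wz":0,"grip":1},{"dx":0,"dy":0,"dz":-0.001,"wx":0,"wy":0,"wz":0,"grip":1},{"dx":0,"dy":0,"dz":0,"wx":0,"wy":0,"wz":0,"grip":1}]';python3 st.py
```

```text
time_s: 11.05
ee_pos: [511.8, -206.2, 128.8]
ee_rot: [-180.0, -0.0, 105.7]
force: [0.6, -0.4, -0.7]
gripper_width: 23.8
[ 5.1194e+02 -2.0623e+02  1.2895e+02  1.0570e+02 -3.3000e-01  1.0000e-02
 -1.1100e+00 -7.0000e-02  3.0000e-02  1.0000e-02] std [0.51 0.51 0.54 0.01 0.02 0.02]
```

```bash
python3 -m jog '[{"dx":0,"dy":0,"dz":-0.0015,"wx":0,"wy":0,"wz":0,"grip":1},{"dx":0,"dy":0,"dz":0,"wx":0,"wy":0,"wz":0,"grip":1},{"dx":0,"dy":0,"dz":0,"wx":0,"wy":0,"wz":0,"grip":1}]';python3 st.py
```

```text
time_s: 11.65
ee_pos: [511.9, -206.2, 127.4]
ee_rot: [-180.0, -0.0, 105.7]
force: [0.3, -0.3, -1.5]
gripper_width: 24.4
[ 5.1196e+02 -2.0624e+02  1.2748e+02  1.0570e+02 -2.6000e-01 -3.0000e-02
 -5.8000e-01 -6.0000e-02  3.0000e-02 -3.0000e-02] std [0.22 0.68 0.36 0.02 0.01 0.02]
```

```bash
python3 -m jog '[{"dx":0,"dy":0,"dz":-0.0015,"wx":0,"wy":0,"wz":0,"grip":1},{"dx":0,"dy":0,"dz":0,"wx":0,"wy":0,"wz":0,"grip":1},{"dx":0,"dy":0,"dz":0,"wx":0,"wy":0,"wz":0,"grip":1}]';python3 st.py
```

```text
time_s: 12.25
ee_pos: [511.9, -206.2, 125.9]
ee_rot: [-180.0, -0.0, 105.7]
force: [0.2, -0.3, -0.6]
gripper_width: 23.7
[ 5.1195e+02 -2.0624e+02  1.2597e+02  1.0570e+02  1.8000e-01  1.4000e-01
 -7.1000e-01 -7.0000e-02  4.0000e-02  1.0000e-02] std [0.29 0.52 0.3  0.01 0.03 0.03]
```

```bash
python3 -m jog '[{"dx":0,"dy":0,"dz":-0.0015,"wx":0,"wy":0,"wz":0,"grip":1},{"dx":0,"dy":0,"dz":0,"wx":0,"wy":0,"wz":0,"grip":1},{"dx":0,"dy":0,"dz":0,"wx":0,"wy":0,"wz":0,"grip":1}]';python3 st.py
```

```text
time_s: 12.85
ee_pos: [512.1, -206.3, 124.8]
ee_rot: [180.0, 0.0, 105.7]
force: [0.4, 0.6, 1.8]
gripper_width: 23.9
[ 5.1211e+02 -2.0631e+02  1.2470e+02  1.0570e+02  1.3000e-01  5.0000e-01
  1.5600e+00 -5.0000e-02  5.0000e-02  3.0000e-02] std [0.4  0.45 0.5  0.04 0.03 0.02]
```

Contact at 2.4 N with the tip about 16 mm below the mouth. That is deeper than the face can lie, so the blade is in the slot floor. I'll press to about 5 N and start turning.

```bash
python3 -m jog '[{"dx":0,"dy":0,"dz":-0.0015,"wx":0,"wy":0,"wz":0,"grip":1},{"dx":0,"dy":0,"dz":0,"wx":0,"wy":0,"wz":-0.05,"grip":1},{"dx":0,"dy":0,"dz":0,"wx":0,"wy":0,"wz":-0.05,"grip":1},{"dx":0,"dy":0,"dz":0,"wx":0,"wy":0,"wz":-0.05,"grip":1},{"dx":0,"dy":0,"dz":0,"wx":0,"wy":0,"wz":-0.05,"grip":1},{"dx":0,"dy":0,"dz":0,"wx":0,"wy":0,"wz":0,"grip":1}]';python3 st.py
```

```text
time_s: 13.75
ee_pos: [512.3, -206.5, 123.3]
ee_rot: [179.9, 0.0, 94.3]
force: [-1.3, -1.2, 4.1]
gripper_width: 23.9
[ 5.1227e+02 -2.0646e+02  1.2322e+02  9.4290e+01  5.3000e-01 -4.0000e-01
  3.6600e+00 -2.3000e-01 -2.0000e-02  0.0000e+00] std [0.32 0.33 0.39 0.06 0.03 0.03]
```

```bash
python3 -m jog '[{"dx":0,"dy":0,"dz":0,"wx":0,"wy":0,"wz":-0.05,"grip":1},{"dx":0,"dy":0,"dz":0,"wx":0,"wy":0,"wz":-0.05,"grip":1},{"dx":0,"dy":0,"dz":0,"wx":0,"wy":0,"wz":-0.05,"grip":1},{"dx":0,"dy":0,"dz":0,"wx":0,"wy":0,"wz":-0.05,"grip":1},{"dx":0,"dy":0,"dz":0,"wx":0,"wy":0,"wz":0,"grip":1}]';python3 st.py
```

```text
time_s: 14.55
ee_pos: [512.2, -206.7, 123.2]
ee_rot: [180.0, 0.1, 82.8]
force: [0.3, -1.7, 4.6]
gripper_width: 24.2
[ 5.1215e+02 -2.0661e+02  1.2311e+02  8.2850e+01  1.1000e-01 -1.6800e+00
  3.7400e+00 -6.3000e-01 -3.0000e-02  9.0000e-02] std [0.6  0.4  0.43 0.06 0.03 0.05]
```

```bash
python3 -m jog '[{"dx":0,"dy":-0.0003,"dz":0,"wx":0,"wy":0,"wz":-0.06,"grip":1},{"dx":0,"dy":0,"dz":0,"wx":0,"wy":0,"wz":-0.06,"grip":1},{"dx":0,"dy":0,"dz":0,"wx":0,"wy":0,"wz":-0.06,"grip":1},{"dx":0,"dy":0,"dz":0,"wx":0,"wy":0,"wz":-0.06,"grip":1},{"dx":0,"dy":0,"dz":0,"wx":0,"wy":0,"wz":-0.06,"grip":1},{"dx":0,"dy":0,"dz":0,"wx":0,"wy":0,"wz":0,"grip":1}]';python3 st.py
```

```text
time_s: 15.45
ee_pos: [512.5, -206.6, 123.1]
ee_rot: [179.9, -0.0, 65.6]
force: [1.6, -1.1, 4.7]
gripper_width: 23.6
[ 5.1246e+02 -2.0659e+02  1.2313e+02  6.5650e+01  1.7500e+00 -1.3200e+00
  3.8700e+00 -4.8000e-01 -4.1000e-01  1.0000e-01] std [0.32 0.47 0.58 0.03 0.09 0.04]
```

```bash
python3 -m jog '[{"dx":0,"dy":0,"dz":0,"wx":0,"wy":0,"wz":-0.06,"grip":1},{"dx":0,"dy":0,"dz":0,"wx":0,"wy":0,"wz":-0.06,"grip":1},{"dx":0,"dy":0,"dz":0,"wx":0,"wy":0,"wz":-0.06,"grip":1},{"dx":0,"dy":0,"dz":0,"wx":0,"wy":0,"wz":-0.06,"grip":1},{"dx":0,"dy":0,"dz":0,"wx":0,"wy":0,"wz":-0.06,"grip":1},{"dx":0,"dy":0,"dz":0,"wx":0,"wy":0,"wz":0,"grip":1}]';python3 st.py
```

```text
time_s: 16.35
ee_pos: [512.7, -206.6, 123.2]
ee_rot: [179.9, -0.1, 48.4]
force: [2.9, -0.8, 3.9]
gripper_width: 23.8
[ 5.1271e+02 -2.0664e+02  1.2322e+02  4.8460e+01  3.8000e+00 -1.5400e+00
  4.0100e+00 -4.3000e-01 -9.7000e-01  8.0000e-02] std [0.43 0.43 0.57 0.04 0.09 0.02]
```

```bash
python3 -m jog '[{"dx":0.0007,"dy":-0.0003,"dz":0,"wx":0,"wy":0,"wz":-0.05,"grip":1},{"dx":0,"dy":0,"dz":0,"wx":0,"wy":0,"wz":-0.05,"grip":1},{"dx":0,"dy":0,"dz":0,"wx":0,"wy":0,"wz":-0.05,"grip":1},{"dx":0,"dy":0,"dz":0,"wx":0,"wy":0,"wz":-0.05,"grip":1},{"dx":0,"dy":0,"dz":0,"wx":0,"wy":0,"wz":0,"grip":1}]';python3 st.py
```

```text
time_s: 17.15
ee_pos: [513.1, -206.8, 123.1]
ee_rot: [180.0, -0.0, 37.0]
force: [4.1, -0.9, 4.0]
gripper_width: 24.0
[ 5.1302e+02 -2.0683e+02  1.2310e+02  3.6990e+01  4.2100e+00 -5.6000e-01
  4.5000e+00 -2.9000e-01 -1.1100e+00  9.0000e-02] std [0.29 0.44 0.51 0.04 0.04 0.03]
```

```bash
python3 -m jog '[{"dx":0,"dy":0,"dz":0,"wx":0,"wy":0,"wz":-0.05,"grip":1},{"dx":0,"dy":0,"dz":0,"wx":0,"wy":0,"wz":-0.05,"grip":1},{"dx":0,"dy":0,"dz":0,"wx":0,"wy":0,"wz":-0.05,"grip":1},{"dx":0,"dy":0,"dz":0,"wx":0,"wy":0,"wz":0,"grip":1}]';python3 st.py
```

```text
time_s: 17.85
ee_pos: [513.1, -206.9, 123.1]
ee_rot: [180.0, -0.1, 28.3]
force: [5.3, 0.4, 4.4]
gripper_width: 24.1
[ 5.1314e+02 -2.0691e+02  1.2314e+02  2.8380e+01  5.0000e+00 -1.2300e+00
  4.0000e+00 -3.3000e-01 -1.2500e+00  1.1000e-01] std [0.42 0.28 0.22 0.04 0.04 0.02]
```

```bash
python3 -m jog '[{"dx":0.0012,"dy":0,"dz":0,"wx":0,"wy":0,"wz":0,"grip":1},{"dx":0,"dy":0,"dz":0,"wx":0,"wy":0,"wz":-0.05,"grip":1},{"dx":0,"dy":0,"dz":0,"wx":0,"wy":0,"wz":-0.05,"grip":1},{"dx":0,"dy":0,"dz":0,"wx":0,"wy":0,"wz":0,"grip":1}]';python3 st.py
```

```text
time_s: 18.55
ee_pos: [513.6, -206.9, 122.9]
ee_rot: [-180.0, 0.0, 22.7]
force: [3.8, -1.4, 3.8]
gripper_width: 23.8
[ 5.1362e+02 -2.0692e+02  1.2292e+02  2.2680e+01  3.6700e+00 -1.9000e+00
  4.3800e+00 -5.0000e-01 -7.7000e-01  1.1000e-01] std [0.29 0.2  0.59 0.05 0.03 0.01]
```

```bash
python3 -m jog '[{"dx":0,"dy":0,"dz":0,"wx":0,"wy":0,"wz":-0.04,"grip":1},{"dx":0,"dy":0,"dz":0,"wx":0,"wy":0,"wz":-0.04,"grip":1},{"dx":0,"dy":0,"dz":0,"wx":0,"wy":0,"wz":0,"grip":1}]';python3 st.py
```

```text
time_s: 19.15
ee_pos: [513.7, -207.0, 122.9]
ee_rot: [180.0, 0.0, 18.1]
force: [3.3, -2.3, 4.0]
gripper_width: 23.7
[ 5.1373e+02 -2.0693e+02  1.2296e+02  1.8080e+01  3.0400e+00 -2.0700e+00
  4.3900e+00 -6.3000e-01 -7.4000e-01  1.0000e-01] std [0.4  0.38 0.67 0.05 0.04 0.01]
```

```bash
python3 -m jog '[{"dx":0.0005,"dy":0,"dz":0,"wx":0,"wy":0,"wz":-0.04,"grip":1},{"dx":0,"dy":0,"dz":0,"wx":0,"wy":0,"wz":-0.04,"grip":1},{"dx":0,"dy":0,"dz":0,"wx":0,"wy":0,"wz":0,"grip":1}]';python3 st.py
```

```text
time_s: 19.75
ee_pos: [514.0, -207.0, 122.9]
ee_rot: [180.0, 0.1, 13.5]
force: [2.2, -3.0, 4.5]
gripper_width: 24.1
[ 5.1401e+02 -2.0695e+02  1.2290e+02  1.3500e+01  2.0600e+00 -3.2000e+00
  4.6500e+00 -8.2000e-01 -4.0000e-01  1.0000e-01] std [0.45 0.57 0.58 0.03 0.07 0.03]
```

```bash
python3 -m jog '[{"dx":0,"dy":0,"dz":0,"wx":0,"wy":0,"wz":-0.03,"grip":1},{"dx":0,"dy":0,"dz":0,"wx":0,"wy":0,"wz":-0.03,"grip":1},{"dx":0,"dy":0,"dz":0,"wx":0,"wy":0,"wz":0,"grip":1}]';python3 st.py
```

```text
time_s: 20.35
ee_pos: [514.1, -207.0, 122.9]
ee_rot: [180.0, 0.0, 10.0]
force: [1.9, -3.6, 4.1]
gripper_width: 23.9
[ 5.1412e+02 -2.0696e+02  1.2292e+02  1.0050e+01  1.3300e+00 -3.2500e+00
  4.2800e+00 -1.0400e+00 -2.5000e-01  9.0000e-02] std [0.47 0.43 0.44 0.06 0.06 0.02]
```

```bash
python3 -m jog '[{"dx":0,"dy":-0.0008,"dz":0,"wx":0,"wy":0,"wz":-0.03,"grip":1},{"dx":0,"dy":0,"dz":0,"wx":0,"wy":0,"wz":-0.03,"grip":1},{"dx":0,"dy":0,"dz":0,"wx":0,"wy":0,"wz":0,"grip":1}]';python3 st.py
```

```text
time_s: 20.95
ee_pos: [514.2, -207.3, 122.9]
ee_rot: [-180.0, 0.0, 6.5]
force: [1.0, -3.0, 4.4]
gripper_width: 23.5
[ 5.1416e+02 -2.0728e+02  1.2288e+02  6.5700e+00  1.1300e+00 -1.6200e+00
  4.4000e+00 -5.0000e-01 -2.2000e-01  9.0000e-02] std [0.32 0.41 0.78 0.05 0.03 0.02]
```

```bash
python3 -m jog '[{"dx":0,"dy":0,"dz":0,"wx":0,"wy":0,"wz":-0.03,"grip":1},{"dx":0,"dy":0,"dz":0,"wx":0,"wy":0,"wz":-0.02,"grip":1},{"dx":0,"dy":0,"dz":0,"wx":0,"wy":0,"wz":0,"grip":1}]';python3 st.py
```

```text
time_s: 21.55
ee_pos: [514.2, -207.4, 122.9]
ee_rot: [-180.0, 0.0, 3.7]
force: [1.3, -1.5, 2.3]
gripper_width: 24.0
[ 5.1424e+02 -2.0740e+02  1.2291e+02  3.7200e+00  1.3000e+00 -9.5000e-01
  4.2500e+00 -2.5000e-01 -1.6000e-01  1.1000e-01] std [0.47 0.33 0.49 0.06 0.03 0.03]
```

```bash
python3 -m jog '[{"dx":0,"dy":0,"dz":0,"wx":0,"wy":0,"wz":-0.02,"grip":1},{"dx":0,"dy":0,"dz":0,"wx":0,"wy":0,"wz":-0.02,"grip":1},{"dx":0,"dy":0,"dz":0,"wx":0,"wy":0,"wz":0,"grip":1}]';python3 st.py
```

```text
time_s: 22.15
ee_pos: [514.3, -207.5, 123.0]
ee_rot: [-180.0, 0.0, 1.4]
force: [0.7, -0.9, 4.5]
gripper_width: 23.5
[ 5.1427e+02 -2.0750e+02  1.2293e+02  1.4200e+00  1.3200e+00 -6.0000e-02
  4.4300e+00 -6.0000e-02 -1.4000e-01  9.0000e-02] std [0.41 0.28 0.46 0.04 0.05 0.04]
```

```bash
python3 -m jog '[{"dx":0,"dy":0,"dz":0,"wx":0,"wy":0,"wz":-0.02,"grip":1},{"dx":0,"dy":0,"dz":0,"wx":0,"wy":0,"wz":-0.01,"grip":1},{"dx":0,"dy":0,"dz":0,"wx":0,"wy":0,"wz":0,"grip":1}]';python3 st.py
```

```text
time_s: 22.75
ee_pos: [514.3, -207.5, 122.9]
ee_rot: [-180.0, 0.0, -0.3]
force: [1.3, 0.4, 4.4]
gripper_width: 23.9
[ 5.1430e+02 -2.0756e+02  1.2295e+02 -3.0000e-01  1.1900e+00  3.0000e-01
  4.2100e+00  8.0000e-02 -1.2000e-01  1.0000e-01] std [0.64 0.34 0.51 0.04 0.03 0.02]
```

```bash
python3 -m jog '[{"dx":0,"dy":0,"dz":0,"wx":0,"wy":0,"wz":-0.02,"grip":1},{"dx":0,"dy":0,"dz":0,"wx":0,"wy":0,"wz":-0.02,"grip":1},{"dx":0,"dy":0,"dz":0,"wx":0,"wy":0,"wz":0,"grip":1}]';python3 st.py
```

```text
time_s: 23.35
ee_pos: [514.3, -207.6, 123.0]
ee_rot: [180.0, 0.0, -2.6]
force: [0.4, 1.6, 4.1]
gripper_width: 23.9
[ 5.1433e+02 -2.0760e+02  1.2297e+02 -2.5900e+00  1.0400e+00  5.3000e-01
  4.6700e+00  9.0000e-02 -1.1000e-01  9.0000e-02] std [0.5  0.48 0.39 0.03 0.03 0.01]
```

```bash
python3 -m jog '[{"dx":0,"dy":0,"dz":0,"wx":0,"wy":0,"wz":-0.02,"grip":1},{"dx":0,"dy":0,"dz":0,"wx":0,"wy":0,"wz":-0.01,"grip":1},{"dx":0,"dy":0,"dz":0,"wx":0,"wy":0,"wz":0,"grip":1}]';python3 st.py
```

```text
time_s: 23.95
ee_pos: [514.4, -207.6, 123.0]
ee_rot: [180.0, -0.0, -4.3]
force: [1.1, 1.5, 4.1]
gripper_width: 23.7
[ 5.1435e+02 -2.0764e+02  1.2298e+02 -4.3100e+00  1.1600e+00  6.6000e-01
  4.5000e+00  6.0000e-02 -1.1000e-01  1.3000e-01] std [0.58 0.42 0.68 0.03 0.03 0.02]
```

```bash
python3 -m jog '[{"dx":0,"dy":0,"dz":0,"wx":0,"wy":0,"wz":-0.015,"grip":1},{"dx":0,"dy":0,"dz":0,"wx":0,"wy":0,"wz":0,"grip":1}]';python3 st.py
```

```text
time_s: 24.45
ee_pos: [514.4, -207.6, 123.0]
ee_rot: [180.0, -0.0, -5.2]
force: [1.0, -0.1, 4.5]
gripper_width: 23.5
[ 5.1436e+02 -2.0765e+02  1.2298e+02 -5.1700e+00  1.0500e+00  1.6000e-01
  4.3700e+00  5.0000e-02 -1.3000e-01  1.0000e-01] std [0.3  0.73 0.61 0.02 0.03 0.04]
```

```bash
python3 -m jog '[{"dx":0,"dy":0,"dz":0,"wx":0,"wy":0,"wz":-0.01,"grip":1},{"dx":0,"dy":0,"dz":0,"wx":0,"wy":0,"wz":0,"grip":1}]';python3 st.py
```

```text
time_s: 24.95
ee_pos: [514.3, -207.7, 123.0]
ee_rot: [180.0, 0.0, -5.8]
force: [1.1, -0.1, 4.2]
gripper_width: 24.1
[ 5.1436e+02 -2.0768e+02  1.2299e+02 -5.7400e+00  7.4000e-01 -2.5000e-01
  3.9400e+00 -2.0000e-02 -1.2000e-01  1.2000e-01] std [0.43 0.27 0.53 0.03 0.04 0.03]
```

```bash
python3 -m jog '[{"dx":0,"dy":0,"dz":0,"wx":0,"wy":0,"wz":-0.015,"grip":1},{"dx":0,"dy":0,"dz":0,"wx":0,"wy":0,"wz":-0.01,"grip":1},{"dx":0,"dy":0,"dz":0,"wx":0,"wy":0,"wz":0,"grip":1}]';python3 st.py
```

```text
time_s: 25.55
ee_pos: [514.4, -207.7, 123.0]
ee_rot: [180.0, -0.0, -7.2]
force: [0.5, 0.5, 4.1]
gripper_width: 23.7
[ 5.1437e+02 -2.0769e+02  1.2300e+02 -7.1700e+00  1.0300e+00  5.0000e-02
  3.9800e+00 -8.0000e-02 -9.0000e-02  1.4000e-01] std [0.51 0.36 0.47 0.02 0.03 0.02]
```

```bash
python3 -m jog '[{"dx":0,"dy":0,"dz":0,"wx":0,"wy":0,"wz":-0.015,"grip":1},{"dx":0,"dy":0,"dz":0,"wx":0,"wy":0,"wz":0,"grip":1}]';python3 st.py
```

```text
time_s: 26.05
ee_pos: [514.4, -207.7, 123.0]
ee_rot: [180.0, -0.0, -8.1]
force: [0.4, -0.5, 4.0]
gripper_width: 23.3
[ 5.1436e+02 -2.0769e+02  1.2300e+02 -8.0300e+00  1.4400e+00 -8.1000e-01
  4.1600e+00 -1.7000e-01 -1.0000e-01  1.8000e-01] std [0.57 0.5  0.58 0.03 0.04 0.02]
```

Torque has risen from 0.10 to 0.18 N m over the last steps, which is the stop. I'll unload it and lift out.

```bash
python3 -m jog '[{"dx":0,"dy":0,"dz":0,"wx":0,"wy":0,"wz":0.06,"grip":1},{"dx":0,"dy":0,"dz":0,"wx":0,"wy":0,"wz":0.06,"grip":1},{"dx":0,"dy":0,"dz":0.003,"wx":0,"wy":0,"wz":0,"grip":1},{"dx":0,"dy":0,"dz":0.007,"wx":0,"wy":0,"wz":0,"grip":1},{"dx":0,"dy":0,"dz":0.015,"wx":0,"wy":0,"wz":0,"grip":1},{"dx":0,"dy":0,"dz":0.025,"wx":0,"wy":0,"wz":0,"grip":1},{"dx":0,"dy":0,"dz":0.025,"wx":0,"wy":0,"wz":0.1,"grip":1},{"dx":0,"dy":0,"dz":0.025,"wx":0,"wy":0,"wz":0.1,"grip":1},{"dx":0,"dy":0,"dz":0,"wx":0,"wy":0,"wz":0.14,"grip":1},{"dx":0,"dy":0,"dz":0,"wx":0,"wy":0,"wz":0.14,"grip":1}]' && python3 -m jog '[{"dx":0,"dy":-0.02,"dz":0,"wx":0,"wy":0,"wz":0.14,"grip":1},{"dx":0,"dy":-0.03,"dz":0,"wx":0,"wy":0,"wz":0.14,"grip":1},{"dx":0,"dy":-0.03,"dz":-0.02,"wx":0,"wy":0,"wz":0.14,"grip":1},{"dx":0,"dy":0,"dz":-0.02,"wx":0,"wy":0,"wz":0.14,"grip":1},{"dx":0,"dy":0,"dz":-0.01,"wx":0,"wy":0,"wz":0.14,"grip":1},{"dx":0,"dy":0,"dz":0,"wx":0,"wy":0,"wz":0.14,"grip":1},{"dx":0,"dy":0,"dz":0,"wx":0,"wy":0,"wz":0,"grip":1},{"dx":0,"dy":0,"dz":0,"wx":0,"wy":0,"wz":0,"grip":1}]'
python3 - <<'E'
from h import *
c,i=snap('f1');s=env.state()
p=proj(c,(513,-207,50));tip=proj(c,s["ee_pos"]-[0,0,91]);print(p,tip,s["ee_pos"],s["ee_rot"])
def cr(q,sz):
    x,y=(np.clip(q-sz/2,[0,0],[640-sz,400-sz])).astype(int);print(x,y);return cv2.resize(i[y:y+sz,x:x+sz],(400,400),interpolation=cv2.INTER_CUBIC)
cv2.imwrite('pics/c5.png',np.hstack([cr(p,80),cr(tip,80)]))
E
```

```text
time_s: 27.35
ee_pos: [513.3, -207.2, 223.4]
ee_rot: [-179.9, 0.1, 26.6]
force: [-0.7, 0.3, -1.2]
gripper_width: 23.5
time_s: 28.15
ee_pos: [513.7, -287.3, 172.7]
ee_rot: [-179.9, -0.0, 74.3]
force: [-0.1, -0.0, -0.1]
gripper_width: 24.3
[303.19257734 124.19895182] [326.27978617 207.94028345] [ 514.01848065 -287.37597487  172.985349  ] [-1.79950572e+02 -1.64455590e-02  7.43086676e+01]
263 84
286 167
```

View pics/c5.png

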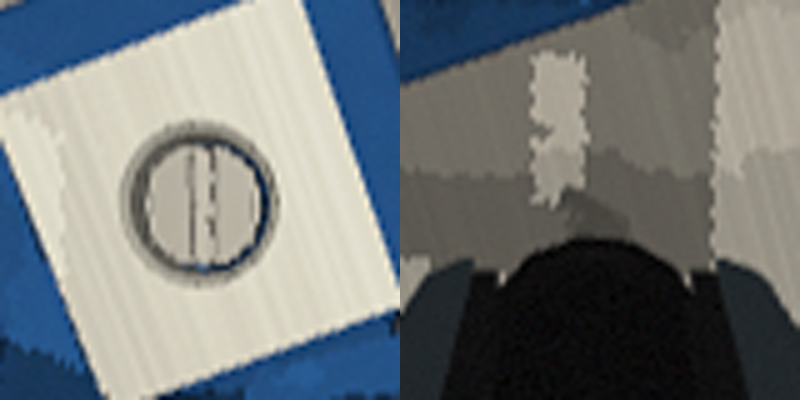

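The slot in the left crop is now upright in the image, about 74–75° against 165° before, so it turned about 90° and is at the stop. The blade at the right is held as before. Returning to the stand.

```bash
python3 -m jog '[{"dx":0,"dy":0,"dz":0.025,"wx":0,"wy":0,"wz":0.059,"grip":1},{"dx":0,"dy":0.02,"dz":0.025,"wx":0,"wy":0,"wz":0.059,"grip":1},{"dx":0.003,"dy":0.04,"dz":0,"wx":0,"wy":0,"wz":0.059,"grip":1},{"dx":0.003,"dy":0.04,"dz":0,"wx":0,"wy":0,"wz":0.059,"grip":1},{"dx":0.003,"dy":0.04,"dz":0,"wx":0,"wy":0,"wz":0.059,"grip":1},{"dx":0.003,"dy":0.04,"dz":0,"wx":0,"wy":0,"wz":0.059,"grip":1},{"dx":0.003,"dy":0.04,"dz":0,"wx":0,"wy":0,"wz":0.059,"grip":1},{"dx":0.003,"dy":0.04,"dz":0,"wx":0,"wy":0,"wz":0.059,"grip":1},{"dx":0.003,"dy":0.04,"dz":0,"wx":0,"wy":0,"wz":0.059,"grip":1},{"dx":0.003,"dy":0.04,"dz":0,"wx":0,"wy":0,"wz":0.059,"grip":1}]' && python3 -m jog '[{"dx":0.005,"dy":0.04,"dz":0,"wx":0,"wy":0,"wz":0,"grip":1},{"dx":0.005,"dy":0.03,"dz":0,"wx":0,"wy":0,"wz":0,"grip":1},{"dx":0,"dy":0,"dz":0,"wx":0,"wy":0,"wz":0,"grip":1},{"dx":0,"dy":0,"dz":0,"wx":0,"wy":0,"wz":0,"grip":1}]'
```

```text
time_s: 29.2
ee_pos: [538.0, 54.1, 223.5]
ee_rot: [180.0, 0.0, 108.3]
force: [0.3, 0.6, -0.8]
gripper_width: 23.9
time_s: 29.6
ee_pos: [548.0, 122.6, 223.0]
ee_rot: [-180.0, 0.0, 108.3]
force: [0.5, -0.5, -0.7]
gripper_width: 24.2
```

Run:
```python
from h import *
c,i=snap('g1');p=proj(c,(547.7,174,90));x,y=(p-50).astype(int);print(p,x,y,env.state()["ee_pos"])
cv2.imwrite('pics/c6.png',cv2.resize(i[y:y+100,x:x+100],(500,500),interpolation=cv2.INTER_CUBIC))
```

```text
[340.07159287 152.58823508] 290 102 [548.01162827 121.89297703 223.04809223]
```

View pics/c6.png

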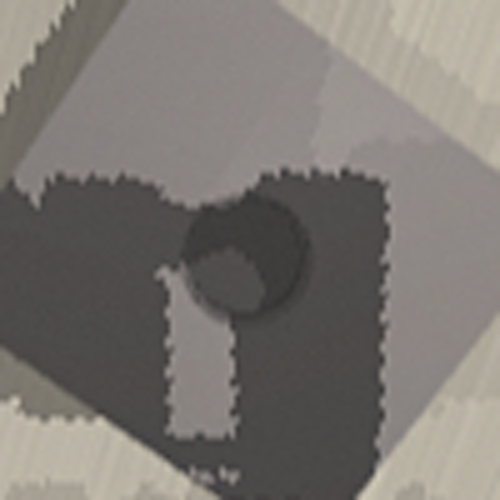

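The hole ring is centred at about (339.3,153.2) in the full image, which puts the hole at about (547.2,173.2). This agrees with the original driver position.

```bash
python3 -m jog '[{"dx":-0.0008,"dy":0.02,"dz":0,"wx":0,"wy":0,"wz":0,"grip":1},{"dx":0,"dy":0.02,"dz":0,"wx":0,"wy":0,"wz":0,"grip":1},{"dx":0,"dy":0.0113,"dz":0,"wx":0,"wy":0,"wz":0,"grip":1},{"dx":0,"dy":0,"dz":0,"wx":0,"wy":0,"wz":0,"grip":1},{"dx":0,"dy":0,"dz":-0.02,"wx":0,"wy":0,"wz":0,"grip":1},{"dx":0,"dy":0,"dz":0,"wx":0,"wy":0,"wz":0,"grip":1},{"dx":0,"dy":0,"dz":0,"wx":0,"wy":0,"wz":0,"grip":1}]'
```

```text
time_s: 30.35
ee_pos: [547.4, 172.6, 203.0]
ee_rot: [-179.9, 0.0, 108.2]
force: [0.2, 1.0, -2.1]
gripper_width: 23.9
```

```bash
python3 -m jog '[{"dx":0,"dy":0.0005,"dz":-0.01,"wx":0,"wy":0,"wz":0,"grip":1},{"dx":0,"dy":0,"dz":-0.01,"wx":0,"wy":0,"wz":0,"grip":1},{"dx":0,"dy":0,"dz":-0.015,"wx":0,"wy":0,"wz":0,"grip":1},{"dx":0,"dy":0,"dz":-0.015,"wx":0,"wy":0,"wz":0,"grip":1},{"dx":0,"dy":0,"dz":-0.015,"wx":0,"wy":0,"wz":0,"grip":1},{"dx":0,"dy":0,"dz":-0.01,"wx":0,"wy":0,"wz":0,"grip":1},{"dx":0,"dy":0,"dz":-0.007,"wx":0,"wy":0,"wz":0,"grip":1},{"dx":0,"dy":0,"dz":-0.004,"wx":0,"wy":0,"wz":0,"grip":1},{"dx":0,"dy":0,"dz":0,"wx":0,"wy":0,"wz":0,"grip":1},{"dx":0,"dy":0,"dz":0,"wx":0,"wy":0,"wz":0,"grip":1}]'; python3 st.py
```

```text
time_s: 31.35
ee_pos: [547.9, 174.3, 117.5]
ee_rot: [179.9, 0.0, 108.3]
force: [-0.5, -0.6, -0.6]
gripper_width: 23.6
[ 5.4786e+02  1.7426e+02  1.1749e+02  1.0828e+02  1.2000e-01  1.8000e-01
 -1.0700e+00 -5.0000e-02  5.0000e-02  1.0000e-02] std [0.62 0.72 0.48 0.01 0.03 0.01]
```

```bash
python3 -m jog '[{"dx":-0.0003,"dy":-0.0008,"dz":-0.0015,"wx":0,"wy":0,"wz":0,"grip":1},{"dx":0,"dy":0,"dz":-0.0015,"wx":0,"wy":0,"wz":0,"grip":1},{"dx":0,"dy":0,"dz":-0.001,"wx":0,"wy":0,"wz":0,"grip":1},{"dx":0,"dy":0,"dz":0,"wx":0,"wy":0,"wz":0,"grip":1}]'; python3 st.py;python3 -m jog '[{"dx":0,"dy":0,"dz":-0.001,"wx":0,"wy":0,"wz":0,"grip":1},{"dx":0,"dy":0,"dz":0,"wx":0,"wy":0,"wz":0,"grip":1}]'; python3 st.py
```

```text
time_s: 32.05
ee_pos: [547.1, 173.3, 112.7]
ee_rot: [-180.0, -0.0, 108.3]
force: [0.4, 0.5, -0.2]
gripper_width: 24.0
[ 5.4725e+02  1.7337e+02  1.1295e+02  1.0828e+02 -2.3000e-01  3.7000e-01
 -9.1000e-01 -4.0000e-02  4.0000e-02  1.0000e-02] std [0.41 0.53 0.5  0.02 0.02 0.02]
time_s: 32.55
ee_pos: [547.3, 173.4, 112.0]
ee_rot: [180.0, 0.0, 108.3]
force: [0.2, 0.0, -0.3]
gripper_width: 23.7Traceback (most recent call last):
  File "st.py", line 5, in <module>
    env.grab_frame("wrist") if len(sys.argv)<2 else None
    ~~~~~~~~~~~~~~^^^^^^^^^
ValueError: 200 camera calls are used up
```

```bash
python3 -m jog '[{"dx":0,"dy":0,"dz":-0.0007,"wx":0,"wy":0,"wz":0,"grip":1},{"dx":0,"dy":0,"dz":0,"wx":0,"wy":0,"wz":0,"grip":1}]'; python3 st.py
```

```text
time_s: 33.0
ee_pos: [547.3, 173.4, 111.9]
ee_rot: [180.0, 0.0, 108.3]
force: [-0.9, -0.9, 3.4]
gripper_width: 23.7Traceback (most recent call last):
  File "st.py", line 5, in <module>
    env.grab_frame("wrist") if len(sys.argv)<2 else None
    ~~~~~~~~~~~~~~^^^^^^^^^
ValueError: 200 camera calls are used up
```

The camera calls are used up, since my averaging helper took pictures. The collar is seated though: 3.4 N up at TCP z 111.9, the same height as when I first grasped it. Releasing.

```bash
python3 -m jog '[{"dx":0,"dy":0,"dz":0,"wx":0,"wy":0,"wz":0,"grip":0.4},{"dx":0,"dy":0,"dz":0,"wx":0,"wy":0,"wz":0,"grip":0},{"dx":0,"dy":0,"dz":0,"wx":0,"wy":0,"wz":0,"grip":-0.5},{"dx":0,"dy":0,"dz":0,"wx":0,"wy":0,"wz":0,"grip":-1},{"dx":0,"dy":0,"dz":0,"wx":0,"wy":0,"wz":0,"grip":-1},{"dx":0,"dy":0,"dz":0,"wx":0,"wy":0,"wz":0,"grip":-1},{"dx":0,"dy":0,"dz":0,"wx":0,"wy":0,"wz":0,"grip":-1},{"dx":0,"dy":0,"dz":0,"wx":0,"wy":0,"wz":0,"grip":-1}]'
```

```text
time_s: 33.8
ee_pos: [547.2, 173.4, 111.3]
ee_rot: [180.0, 0.0, 108.3]
force: [0.3, 0.5, -0.4]
gripper_width: 80.1
```

```bash
python3 -m jog '[{"dx":0,"dy":0,"dz":0,"wx":0,"wy":0,"wz":0,"grip":-1},{"dx":0,"dy":0,"dz":0.01,"wx":0,"wy":0,"wz":0,"grip":-1},{"dx":0,"dy":0,"dz":0.02,"wx":0,"wy":0,"wz":0,"grip":-1},{"dx":0,"dy":0,"dz":0.03,"wx":0,"wy":0,"wz":0,"grip":-1},{"dx":0,"dy":0,"dz":0.03,"wx":0,"wy":0,"wz":0,"grip":-1},{"dx":0,"dy":0,"dz":0.03,"wx":0,"wy":0,"wz":0,"grip":-1},{"dx":0,"dy":0,"dz":0,"wx":0,"wy":0,"wz":0,"grip":-1},{"dx":0,"dy":0,"dz":0,"wx":0,"wy":0,"wz":0,"grip":-1},{"dx":0,"dy":0,"dz":0,"wx":0,"wy":0,"wz":0,"grip":-1}]' && python3 -c "
from workcell import env
s=env.state();print(s['ee_pos'],s['force'],s['torque'],abs(s['qvel']).max());env.job_done()"
```

```text
time_s: 34.7
ee_pos: [546.6, 173.2, 230.5]
ee_rot: [-179.9, -0.0, 108.3]
force: [-0.2, -0.4, -0.4]
gripper_width: 91.3
[546.56765872 173.15028751 230.45308213] [-0.21022786 -0.37848327 -0.39540347] [-0.0465655   0.02647068 -0.033784  ] 0.6317064742119582
the job is handed in; nothing more can be done
```

The screw was turned to its stop, and the driver went back in its stand and was let go. I handed the job in at about 35 s of the 64 s allowed. I have no picture of the driver after release, because the camera calls ran out.

**Engaging the slot:** I grasped the handle across two flats and found the blade 60° from tool x. I turned it about 3° to line up with the slot at about 165° and lowered it. It went straight into the slot, without needing the rotating search.

**Turning the screw:** Axial load was 4.5–5.5 N. Turning took about 0.1 N m, and I stopped when the torque reached 0.18 N m. The side force peaked at about 5 N, and I moved the tool sideways to ease it. A picture taken after lifting out showed the slot at about 74–75°, so it turned about 90°.

**Putting the driver back:** The collar met the stand at TCP height 111.9 mm, the same height as when I first grasped it. The measured hole centre was about 0.2 mm from where I let go. After opening and rising about 119 mm, the force reading was near zero.

**Not checked:**
- **Driver after release:** my averaging helper used up the 200 camera calls just before release. That the driver stands home rests on the height, force and position readings.
- **Bystanders:** I did not picture the jar, mouse and dishes again. I planned the moves to pass clear of them and never felt a contact there.

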